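Hang up the headset and present the specimen carrier level

TASK

Someone has stood the headset in the blue specimen carrier, astride its handle: hang the headset by its headband over the horizontal bar of the hanger stand and let go of it. Then lift the carrier by its black handle grip about 12 cm off the bench (at least 10 cm) and finish while still holding it there, still and level, with its three jars upright in it. Leave the headset hanging and the other things on the bench where they are.

Things in the scene. Friction and masses are not known exactly. Their poses are not given: they have to be found in the camera images.
- headset: Rigid headset, 250 g, 168 wide (y), 56 deep (x), 172 high, upright on its two ear cups on the carrier's deck, astride the handle. Black arch with an orange crown block 30 (x) by 70 (y) by 22 high, its flat underside 150 above the origin; 104 clear between the cups. Origin: centre, level with the cups' undersides. Hung, the bar runs under the crown along x, origin about 78 above the bench.
- headset_crown (a point): Centre of the top face of the orange crown block, 172 above the headset's origin; axes as the headset. Pinch the block across its 30 mm depth (fingers closing along x) with only the tips, at most about 20 mm down from this point, so that the fingers stay clear of the bar.
- stand: Fixed hanger stand, on the left or right of the bench: dark disc foot (diameter 120), steel post (diameter 20), and one steel bar (diameter 16) from the post's top along the stand's own -x, roughly towards the robot. Bar axis 220 above the bench; free end 173 from the post axis, turned up, its top 242 above the bench. Origin: on the bench at the post axis.
- bar_mid (a point): Top of the bar at its mid-length, 228 above the bench and 85 from the post axis; x axis along the bar, pointing to the post.
- carrier: Loose blue tray, 260 (its x) by 200 (y), about 500 g without jars; deck 8 thick, rim 24 high. A bridge handle runs along x over its middle: steel posts at x = +-119, a thin bar and in its middle a black grip. Origin: centre of the underside, on the bench at the start. Its x axis points roughly away from the robot.
- carrier_grip (a point): Centre of the black grip of the handle, 100 above the carrier's origin; the grip is 100 long (carrier's x), 18 wide (y) and 24 high (z), underside 80 above the deck. The centre of mass of the loaded carrier lies within about 15 of the vertical through this point.
- jar0: Loose screw-lid specimen jar standing in the carrier near a corner of its deck, diameter 38, height 60, about 50 g, lid red. Origin: centre of its underside. It must ride along upright.
- jar1: Loose screw-lid specimen jar standing in the carrier near a corner of its deck, diameter 38, height 60, about 50 g, lid yellow. Origin: centre of its underside. It must ride along upright.
- jar2: Loose screw-lid specimen jar standing in the carrier near a corner of its deck, diameter 38, height 60, about 50 g, lid green. Origin: centre of its underside. It must ride along upright.
- centrifuge: Fixed grey mini centrifuge with a domed green lid, diameter 150, height 113, on the side opposite the stand. Origin: centre of its underside. Bystander.
- pill_bottle: Loose pill bottle with orange cap, diameter 44, height 82, 80 g. Origin: centre of its underside. Bystander: leave alone.
- ointment_pot: Loose small orange pot with red cap, diameter 44, height 42, 60 g. Origin: centre of its underside. Bystander: leave alone.
- slide_box: Loose yellow slide box 100 by 80 by 35 high, behind the carrier. Origin: centre of its underside. Bystander: leave alone.
Things that resemble listed ones, but are neither listed nor needed, are in the scene too. Leave any pink look-alike of the headset alone.

How it is judged:
By the outcome, as a careful person would: the job done as asked, in the order asked, and still so for the second after the job is handed in, while the arm keeps its last pose, push and grip.
It also fails if it takes over 61 s, if anything falls off the work surface, if the arm or the gripper's body presses on something with over 40 N, if the wrist force passes 120 N, or if a joint passes its speed limit or range.

ROBOT

A 6-joint arm with a two-finger parallel gripper is mounted at the origin on the work surface. World frame = base frame: x ahead of the robot, y to its left, z up, the work surface at z = 0. Lengths are in mm, angles in degrees, forces in N, time in s.
With the tool pointing down it reaches from about 350 to 1000 mm from the base axis. Payload 7.1 kg.
Tool frame: the origin (TCP) lies on the centre line of the jaws, within the pads' length; the fingertips stand 14 mm ahead of it and the grasp point (between the pads) lies 5 mm behind it (manip.tips_ahead is the distance from the TCP to the fingertips, in mm); z points along the fingers, y is the line along which they close (so a half turn about z gives the same grasp; the last joint's range is limited). The gripper opens to 85 mm and grips with 20 to 120 N. Pads are 22 mm wide; open, the fingers measure 114 mm over their backs; the gripper's body (76 mm by 85 mm) begins 54 mm behind the grasp point. The pads swing forward as they close: fully open they stand 13 mm farther back than shut.
Start: joints at [70.818, 24.242, 93.386, -0, 62.372, -1.089], TCP at [194.079, 594.086, 245.319] pointing down, gripper open.
Joint ranges: [-172.04, 172.04], [-51.8, 120.97], [4.93, 147.93], [-75.15, 255.16], [6.16, 154.13], [-145.62, 145.62]. Speed limits (degrees/s): [136.94, 136.94, 172.46, 180, 180, 180].

INTERFACE

Orientations are given as [roll, pitch, yaw] about the fixed x, y, z axes, in that order (R = Rz(yaw) Ry(pitch) Rx(roll)).
In Python, from cell import get_state, optics, manip, models gives the robot as it stands.
- The arm moves only by the shell command python3 -m jog 'ROWS'. ROWS is JSON, a list of rows, each a list of 5 numbers: the finger opening in m, from 0 to 0.0854, then the shift along the tool's x, y, z in m, then the turn about the tool's z in rad. A call has exactly 8 rows; each row shifts and turns the commanded pose from where the row before left it, along the tool's axes as they then stand; what a row does not reach is not made up. A row lasts 1/12 s, in which the tool goes at most 41.7 mm and 7.16 degrees, less where a joint would pass 70% of its speed; a pose out of reach is approached as far as the arm can. A call with a gripper value outside its range is refused whole. The fingers move at their own pace and stop on an object; the grip force is fixed at half the most. Time passes only in rows, so rows that do not move let the fingers close, or fill a call up. It gives the time, the measured TCP pose, the force, the opening and the grip force at its end, in the units of the state.
- get_state(): the state, without advancing time (a new reading comes with each control period).
- optics.grab_frame(name): name is "side" or "top" or "wrist"; returns (picture, depth): 384x512x3 uint8, red, green, blue; 384x512 float32, mm along the optical axis (not along the pixel's ray), 0 where there is no reading.
- optics.get_calibration(name): a dict with "mtx" (3x3 intrinsics, pixels), "R" (3x3) and "t" (3): a world point X has camera coordinates R X + t. Camera axes: x right, y down, z forward; pixel columns grow to the right and rows downward; lengths in mm; the calibration is good to about 2 mm. A picture is of the moment at which its call begins: read the wrist's pose just before it. get_calibration takes no time and is no camera call; for the wrist camera it gives the pose at the moment of the call.
- manip.close_job(): hands the job in; it is judged then, once.
Trained networks look in the newest picture that a camera, given by its name, has taken for a name from the list of things; names that differ only in an ending like _2 or _b are one class to them, and where a whole thing is asked for, a point or a joint stands for the part that bears it (a point fixed in the world has none). Each returns a list of dicts, best first, with "conf" (0 to 1); they miss things now and then, are a little off and sometimes report something else, mostly with a low value. They report only what shows in the picture. A call takes as long as a camera call. They do not tell look-alikes from the thing itself.
- models.outline_of(thing, camera): "pixels" (384x512 bool, what is visible of it) and "point" ([column, row] in pixels, amid what is visible of it).
The state is a dict: "time": time; "q": joint angles; "joint_vel": joint speeds; "joint_efforts": joint torques, N m; "eef_pos": TCP position; "orientation": TCP orientation; "contact_force": force on the tool from outside, world axes, zero at the start; "moment": the same for the moment, N m; "gripper_width": opening from 0.0 (shut) to 1.0 (fully open); "finger_force": force on a finger pad.
Only numpy, scipy, OpenCV 4.12 (cv2) and the standard library are available. Lean on these libraries where they do the work, as an engineer would, in place of code of your own. Each camera call takes 0.05 s, during which the arm holds its last target. There are 200 camera calls.

## Working session

There is one attempt and no reset: what is moved stays moved. The work goes in short steps, Python scripts to look and compute and a shell command to move; the robot and the scene stay as the last step left them, time stands still between calls to the robot, and variables do not carry over. Pictures are saved under pics/ and viewed, at most 10 in all, crops included, and the job is handed in when it is done.

```bash
ls; mkdir -p pics; python3 - <<'E'
from cell import get_state, optics, manip, models
import cv2,numpy as np
print(get_state(), manip.tips_ahead)
ims=[]
for n in ("top","side"):
    p,d=optics.grab_frame(n); np.savez(f"pics/{n}0.npz",p=p,d=d)
    cv2.imwrite(f"pics/{n}0.png",cv2.resize(p[:,:,::-1],(800,600)))
    for t in ("headset","stand","carrier","headset_crown","carrier_grip"):
        for r in models.outline_of(t,n): print(n,t,round(r["conf"],2),r["point"],r["pixels"].sum())
E
```

```text
pics
{'time': 0.0, 'q': array([ 7.08164734e+01,  2.42841271e+01,  9.34316230e+01,  5.47129354e-04,
        6.23712178e+01, -1.08854973e+00]), 'joint_vel': array([ 0.05446678,  0.07472466, -0.03151423,  0.01808348,  0.0934369 ,
       -0.07971239]), 'joint_efforts': array([ 3.76584678e-03, -5.57400227e+01, -2.81746048e+01,  3.83159904e-04,
        7.29870371e-03,  1.24131097e-05]), 'eef_pos': array([193.9225091 , 593.607714  , 244.54767407]), 'orientation': array([-1.79913057e+02, -2.13645012e-03,  1.61904767e+02]), 'contact_force': array([-0.39277615, -0.47806141,  1.15216619]), 'moment': array([-0.03302131,  0.00964203, -0.02112357]), 'finger_force': 0.0, 'gripper_width': 0.9976314018153676} 14.0
top headset 0.64 [380.4, 302.9] 937
top headset 0.62 [244.0, 214.1] 928
top stand 0.65 [143.4, 164.4] 2070
top carrier 0.55 [248.1, 222.2] 5419
top headset_crown 0.68 [381.1, 302.6] 948
top headset_crown 0.61 [245.9, 212.7] 905
top carrier_grip 0.73 [250.5, 221.6] 5257
top carrier_grip 0.27 [245.6, 215.5] 811
side headset 0.69 [163.7, 312.2] 2311
side headset 0.59 [246.0, 210.7] 916
side stand 0.81 [277.7, 151.2] 1362
side carrier 0.74 [252.9, 220.5] 4045
side carrier 0.55 [244.2, 210.5] 870
side headset_crown 0.86 [163.1, 311.6] 2098
side headset_crown 0.82 [246.5, 212.1] 1008
side headset_crown 0.21 [275.7, 150.7] 1276
side carrier_grip 0.93 [245.9, 220.3] 4227
```

View pics/top0.png

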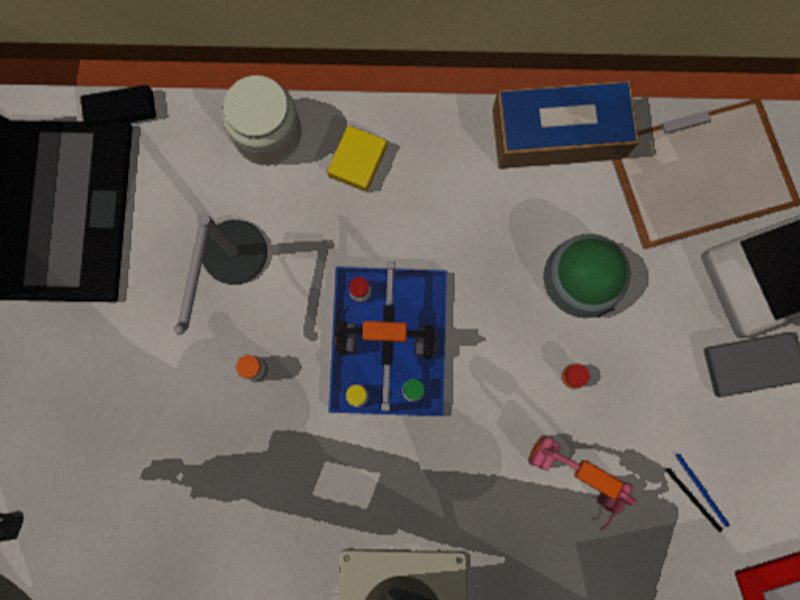

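View pics/side0.png

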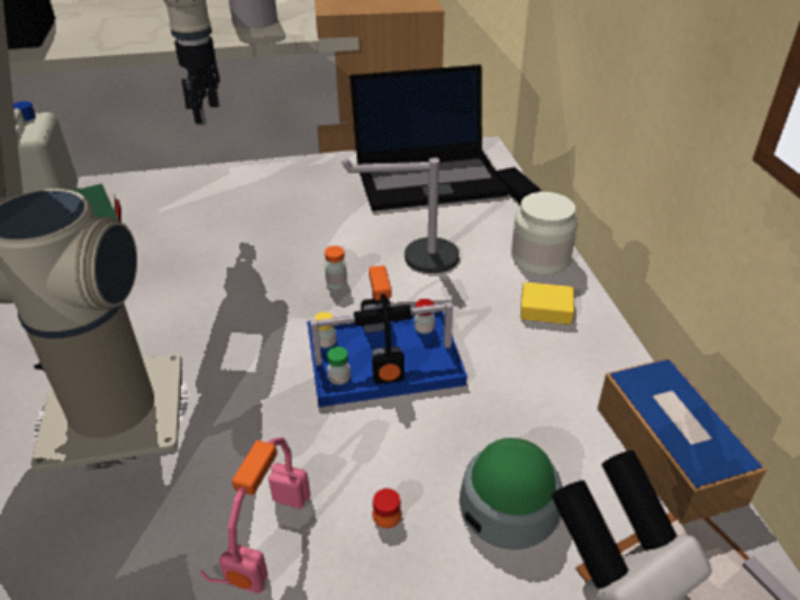

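Top view (800 px scale): the two headset candidates are the black one with an orange crown at (384,331), standing in the carrier, and a pink one at (600,480). The black one fits, because it has a black arch and stands astride the carrier handle. The stand's post is at (205,220), its bar's free end at (182,328), and the centrifuge is on the right. Next I measure the poses and confirm the headset in a crop.

```bash
cat > h.py <<'E'
import numpy as np,cv2
from cell import get_state, optics, manip, models
def cloud(d,c):
    v,u=np.mgrid[0:384,0:512]; K=c["mtx"]
    P=np.stack([(u-K[0,2])/K[0,0]*d,(v-K[1,2])/K[1,1]*d,d],-1)
    W=(P-np.array(c["t"]).ravel())@np.array(c["R"])
    W[d<=0]=np.nan
    return W
def rect(P):  # xy min-area rectangle
    return cv2.minAreaRect(P[:,:2].astype(np.float32))
def orange(p):
    h=cv2.cvtColor(p,cv2.COLOR_RGB2HSV); return (h[...,0]>3)&(h[...,0]<18)&(h[...,1]>150)&(h[...,2]>80)
def axis(P):
    m=P.mean(0); v=np.linalg.svd(P-m)[2][0]; return m,v
E
python3 - <<'E'
from h import *
for n in ("top","side"):
    z=np.load(f"pics/{n}0.npz"); p,d=z["p"],z["d"]; W=cloud(d,optics.get_calibration(n)); Z=W[...,2]
    near=(np.hypot(W[...,0]-0,W[...,1]-0)>0)
    o=orange(p); l,lab,st,ce=cv2.connectedComponentsWithStats(o.astype(np.uint8))
    for i in range(1,l):
        if st[i,4]>60:
            P=W[lab==i]; P=P[~np.isnan(P[:,0])]; 
            print(n,"orange",ce[i].round(),st[i,4],P.mean(0).round(1),"zmax",P[:,2].max().round(),)
            T=P[P[:,2]>np.percentile(P[:,2],90)-8]; print("  toprect",rect(T),np.median(T,0).round(1))
    h=cv2.cvtColor(p,cv2.COLOR_RGB2HSV)
    b=(h[...,0]>105)&(h[...,0]<125)&(h[...,1]>150)&(Z<40)&(Z>-10)&(abs(W[...,1])<250)
    l,lab,st,ce=cv2.connectedComponentsWithStats(b.astype(np.uint8)); i=1+st[1:,4].argmax() if l>1 else 0
    P=W[lab==i]; print(n,"tray",rect(P),P[:,2].min(),P[:,2].max())
    for y in ("stand",):
        # bar: z 195..250
        r=cv2.dilate(models.outline_of("stand",n)[0]["pixels"].astype(np.uint8),None,iterations=2)>0
        P=W[r&(Z>205)&(Z<260)]; m,v=axis(P); s=(P-m)@v; print(n,"bar",len(P),m,v,"ext",m+v*s.min(),m+v*s.max(),"z",np.percentile(P[:,2],[5,50,95]))
        P=W[r&(Z>20)&(Z<190)]; print(n,"post",len(P),np.median(P,0) if len(P) else 0)
        P=W[r&(Z>3)&(Z<19)]; print(n,"foot",len(P),cv2.minEnclosingCircle(P[:,:2].astype(np.float32)) if len(P) else 0)
    # grip & handle
    P=W[(abs(W[...,0]-np.nanmean(W[b][:,0]))<140)&(abs(W[...,1]-np.nanmean(W[b][:,1]))<60)&(Z>95)&(Z<118)]; print(n,"handle",len(P),axis(P),np.percentile(P,[2,98],axis=0))
p=np.load("pics/top0.npz")["p"]; cv2.imwrite("pics/crop.png",cv2.resize(p[160:280,100:300,::-1],(800,480),interpolation=cv2.INTER_CUBIC))
E
```

```text
top orange [278.  50.] 6949 [1326.4  -75.6 -726. ] zmax 135.0
  toprect ((1087.718994140625, -86.8126220703125), (573.958740234375, 2140.771240234375), 0.013443983159959316) [1334.5  -41.3 -742.2]
top orange [405. 132.] 269 [ 732.5 -415.5    5.2] zmax 14.0
  toprect ((738.0220336914062, -412.38128662109375), (176.5107879638672, 30.560232162475586), 23.594207763671875) [ 730.7 -414.8    5.3]
top orange [245. 212.] 331 [467.4  39.  179.7] zmax 188.0
  toprect ((468.0832824707031, 39.017887115478516), (27.692514419555664, 66.66349029541016), 0.49093693494796753) [468.5  38.  181.3]
top orange [158. 234.] 177 [414.6 269.2  83.4] zmax 90.0
  toprect ((415.1806945800781, 269.0022277832031), (36.332984924316406, 37.531105041503906), 24.206283569335938) [415.3 269.7  83.9]
top orange [383. 307.] 370 [ 245.8 -296.9  170.5] zmax 181.0
  toprect ((246.493408203125, -296.4317321777344), (70.10720825195312, 28.09441566467285), 61.00314712524414) [ 246.1 -296.3  172.9]
top tray ((470.68035888671875, 33.774269104003906), (198.0626678466797, 257.64361572265625), 89.31542205810547) -1.176126174496907
[... 1723 characters left out ...]
y ((466.9211120605469, 29.13726806640625), (202.1802978515625, 255.9993438720703), 89.16868591308594) 3.3729676927126455 38.88336867541026
side bar 377 [545.8634696  325.3632267  226.53230749] [-0.98930581  0.14251529  0.03103869] ext [633.29476597 312.76823684 223.78921936] [447.20936577 339.57492764 229.62750237] z [214.68781575 227.23678351 237.74461934]
side post 750 [626.21387214 325.23309065  25.48942673]
side foot 614 ((579.394775390625, 535.0726928710938), 292.3623962402344)
side handle 591 (array([463.92209338,  26.0037227 , 107.07406325]), array([-9.99940316e-01,  1.09015204e-02, -7.21543970e-04])) [[346.89645001 -44.9862771   96.27975327]
 [586.78408222  39.35641378 116.38676505]]
```

View pics/crop.png

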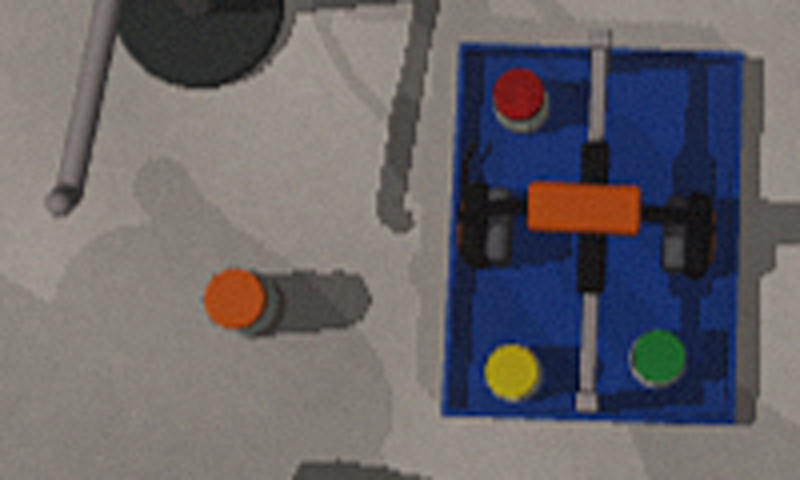

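The crop confirms it: the black-arched headset is at crop (584,207), astride the grip in the carrier. The pink one is elsewhere, so it's the look-alike. Crown top is at about (466,36,180), bar_mid at about (541,328,228) with the bar at yaw about -8°, and carrier yaw is about -0.7°. Now I move to hover above the crown and turn.

```bash
cat >> h.py <<'E'
def goal(x,y,z,yaw):
    """shift in tool axes (mm, as they stand now) and turn about tool z (rad) to reach goal, tool down"""
    from scipy.spatial.transform import Rotation as Ro
    s=get_state(); R=Ro.from_euler("xyz",s["orientation"],degrees=True).as_matrix()
    t=R.T@(np.array([x,y,z])-s["eef_pos"]); w=(s["orientation"][2]-yaw+180)%360-180
    print("pos",s["eef_pos"].round(1),"ori",s["orientation"].round(2),"shift",t.round(1),"turn rad",np.radians(w).round(4),"q6",s["q"][5].round(1))
E
python3 -m jog '[[0.085,-0.027,-0.0279,-0.0053,0],[0.085,-0.027,-0.0279,-0.0053,0],[0.085,-0.027,-0.0279,-0.0053,0],[0.085,-0.027,-0.0279,-0.0053,0],[0.085,-0.027,-0.0279,-0.0053,0],[0.085,-0.027,-0.0279,-0.0053,0],[0.085,-0.027,-0.0279,-0.0053,0],[0.085,-0.027,-0.0279,-0.0053,0]]'
python3 -m jog '[[0.085,-0.027,-0.0279,-0.0053,0],[0.085,-0.027,-0.0279,-0.0053,0],[0.085,-0.027,-0.0279,-0.0053,0],[0.085,-0.027,-0.0279,-0.0053,0],[0.085,-0.027,-0.0279,-0.0053,0],[0.085,-0.027,-0.0279,-0.0053,0],[0.085,-0.027,-0.0279,-0.0053,0],[0.085,-0.027,-0.0279,-0.0053,0]]'
python3 -m jog '[[0.085,0,0,0,0.12],[0.085,0,0,0,0.12],[0.085,0,0,0,0.12],[0.085,0,0,0,0.12],[0.085,0,0,0,0.12],[0.085,0,0,0,0.12],[0.085,0,0,0,0.12],[0.085,0,0,0,0.12]]'
python3 -m jog '[[0.085,0,0,0,0.104],[0.085,0,0,0,0.104],[0.085,0,0,0,0.104],[0.085,0,0,0,0],[0.085,0,0,0,0],[0.085,0,0,0,0],[0.085,0,0,0,0],[0.085,0,0,0,0]]'
python3 - <<'E'
from h import *
c=optics.get_calibration("wrist"); p,d=optics.grab_frame("wrist"); W=cloud(d,c)
cv2.imwrite("pics/w1.png",p[:,:,::-1])
o=orange(p)&(W[...,2]>165)&(W[...,2]<195); P=W[o]; print(len(P),rect(P),np.median(P,0))
goal(466,36,330,89)
E
```

```text
time: 1.37
eef_pos: [330.5, 313.2, 288.2]
orientation: [180.0, 0.0, 161.9]
contact_force: [1.3, -0.3, -0.5]
gripper_width: 0.995
finger_force: 0.0
time: 2.03
eef_pos: [466.5, 33.6, 330.7]
orientation: [180.0, 0.0, 161.9]
contact_force: [0.8, 1.1, 0.2]
gripper_width: 0.995
finger_force: 0.0
time: 2.7
eef_pos: [466.1, 35.6, 330.3]
orientation: [180.0, 0.0, 106.6]
contact_force: [-0.4, -0.8, -0.1]
gripper_width: 0.999
finger_force: 0.0
time: 3.37
eef_pos: [466.0, 35.6, 330.1]
orientation: [180.0, -0.0, 89.1]
contact_force: [-0.0, -0.5, 0.8]
gripper_width: 0.991
finger_force: 0.0
2412 ((467.94281005859375, 36.415138244628906), (69.44263458251953, 29.01661491394043), 88.29417419433594) [467.61399075  38.80664425 180.26332443]
pos [466.1  35.6 330.1] ori [180.     0.    89.08] shift [ 0.4 -0.1  0.1] turn rad 0.0015 q6 3.8
```

View pics/w1.png

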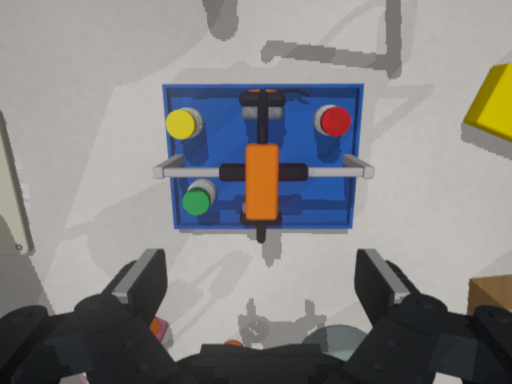

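The wrist view shows the orange crown at pixel (262,182), centred between the jaws. Crown measured at (468,36.5,180), headset yaw -1.7°. Next I descend and pinch.

```bash

python3 -m jog '[[0.085,0.001,0.002,0.022,0.014],[0.085,0,0,0.022,0],[0.085,0,0,0.022,0],[0.085,0,0,0.022,0],[0.085,0,0,0.022,0],[0.085,0,0,0.022,0],[0.085,0,0,0.015,0],[0.085,0,0,0.008,0]]'
python3 -m jog '[[0.03,0,0,0,0],[0.02,0,0,0,0],[0.02,0,0,0,0],[0.02,0,0,0,0],[0.02,0,0,0,0],[0.02,0,0,0,0],[0.02,0,0,0,0],[0.02,0,0,0,0]]'

```

```text
time: 4.08
eef_pos: [467.1, 36.5, 173.3]
orientation: [-179.8, 0.0, 88.3]
contact_force: [0.3, -0.1, 1.4]
gripper_width: 0.993
finger_force: 0.0
time: 4.75
eef_pos: [468.6, 36.6, 176.4]
orientation: [179.9, -0.0, 88.2]
contact_force: [-1.2, -0.2, 5.9]
gripper_width: 0.334
finger_force: 59.4
```

```bash

python3 -m jog '[[0.02,0,0,-0.004,0],[0.02,0,0,-0.01,0],[0.02,0,0,-0.016,0],[0.02,0,0,-0.02,0],[0.02,0,0,-0.02,0],[0.02,0,0,-0.02,0],[0.02,0,0,-0.02,0],[0.02,0,0,-0.014,0]]'
python3 -m jog '[[0.02,0,0,-0.014,0],[0.02,0,0,-0.02,0],[0.02,0,0,-0.02,0],[0.02,0,0,-0.02,0],[0.02,0,0,-0.02,0],[0.02,0,0,-0.016,0],[0.02,0,0,-0.01,0],[0.02,0,0,-0.004,0]]'
python3 - <<'E'
from h import *
c=optics.get_calibration("wrist"); p,d=optics.grab_frame("wrist"); cv2.imwrite("pics/w2.png",p[:,:,::-1])
z=optics.grab_frame("side"); cv2.imwrite("pics/s2.png",z[0][:,:,::-1])
a=cv2.hconcat([cv2.imread("pics/w2.png"),cv2.imread("pics/s2.png")]); cv2.imwrite("pics/a2.png",cv2.resize(a,(800,300)))
goal(541,328,425,82)
E
```

```text
time: 5.42
eef_pos: [468.4, 36.6, 301.8]
orientation: [179.9, -0.0, 88.2]
contact_force: [0.9, -0.7, -2.7]
gripper_width: 0.337
finger_force: 59.8
time: 6.08
eef_pos: [468.3, 36.6, 425.2]
orientation: [179.8, -0.0, 88.2]
contact_force: [-0.8, -0.1, -2.8]
gripper_width: 0.335
finger_force: 59.9
pos [468.   36.6 423.6] ori [ 1.7995e+02 -1.0000e-02  8.8220e+01] shift [293.6  63.9  -1.3] turn rad 0.1086 q6 4.8
```

View pics/a2.png

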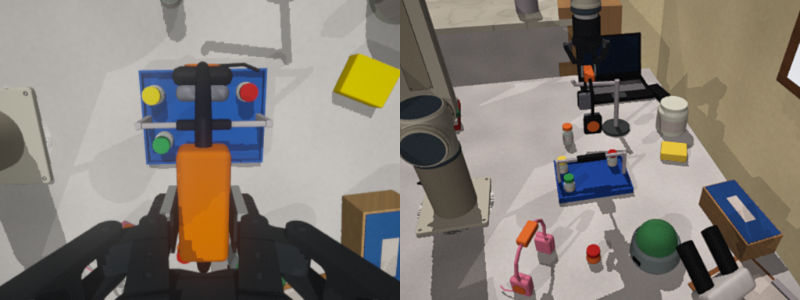

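The left (wrist) half shows the headset held by its crown at (203,200), with the carrier and three jars undisturbed below. The right (side) half shows it clear of the handle. Next I go partway to the bar and measure it from near.

```bash

python3 -m jog '[[0.02,0.01,0.004,-0.001,0.014],[0.02,0.02,0.008,-0.001,0.014],[0.02,0.025,0.01,-0.001,0.014],[0.02,0.025,0.01,-0.001,0.014],[0.02,0.025,0.01,-0.001,0.014],[0.02,0.02,0.008,-0.001,0.014],[0.02,0.015,0.006,0,0.014],[0.02,0.005,0.002,0,0.012]]'
python3 -m jog '[[0.02,0,0,0,0],[0.02,0,0,0,0],[0.02,0,0,0,0],[0.02,0,0,0,0],[0.02,0,0,0,0],[0.02,0,0,0,0],[0.02,0,0,0,0],[0.02,0,0,0,0]]' | head -2
python3 - <<'E'
from h import *
c=optics.get_calibration("wrist"); p,d=optics.grab_frame("wrist"); W=cloud(d,c); cv2.imwrite("pics/w3.png",p[:,:,::-1]); np.savez("pics/w3.npz",W=W,p=p)
r=[x for x in models.outline_of("stand","wrist")]; print([(x["conf"],x["point"],x["pixels"].sum()) for x in r])
Z=W[...,2]; m=cv2.dilate(r[0]["pixels"].astype(np.uint8),None,iterations=3)>0
P=W[m&(Z>212)&(Z<233)]; a,v=axis(P); s=(P-a)@v; print(len(P),a,v,np.degrees(np.arctan2(v[1],v[0])),a+v*s.min(),a+v*s.max(),np.percentile(P[:,2],[50,98]))
for x in range(440,660,20):
    Q=P[abs(P[:,0]-x)<10]; 
    if len(Q)>5: print(x,len(Q),Q[:,1].min().round(1),Q[:,1].max().round(1),Q[:,2].max().round(1))
Q=W[(Z>233)&(Z<250)&m]; print("tip",len(Q),np.nanmedian(Q,0))
goal(541,328,425,82)
E
```

```text
time: 6.85
eef_pos: [537.2, 178.4, 427.2]
orientation: [-179.9, 0.0, 82.0]
contact_force: [0.5, -0.3, -3.7]
gripper_width: 0.336
finger_force: 59.8
time: 7.52
eef_pos: [536.9, 176.4, 429.3]
[(0.57, [287.5, 21.3], np.int64(8354))]
3601 [545.76548212 327.67222917 226.58079156] [-0.98972924  0.14292735 -0.0027925 ] 171.78269289972422 [637.68446087 314.3981586  226.84013858] [457.64453632 340.3978237  226.33216059] [227.0576743  232.46032963]
460 162 331.9 347.5 233.0
480 435 329.1 347.0 230.8
500 433 326.0 344.5 230.8
520 432 323.5 341.5 231.2
540 434 320.9 338.4 229.7
560 433 318.0 335.5 230.8
580 438 315.1 332.6 230.1
600 416 312.4 329.8 230.2
620 366 307.4 326.8 233.0
640 52 308.0 324.1 233.0
tip 580 [464.74324272 335.42873971 234.72636616]
pos [536.9 176.5 429.2] ori [179.99  -0.    81.92] shift [150.5 -17.3   4.2] turn rad -0.0015 q6 25.1
```

View pics/w3.png

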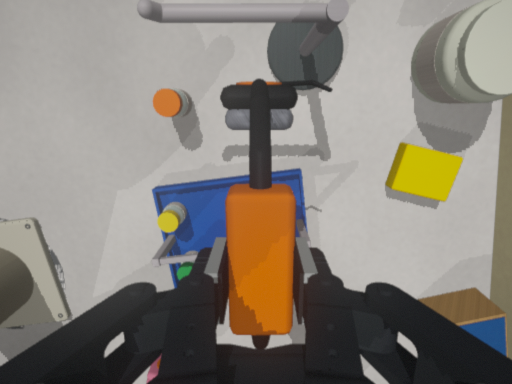

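The bar is level in the wrist view, row 12, columns 150–335, so it is aligned with the tool. Bar mid is at about (543,329). Next I move over it and lower.

```bash

python3 -m jog '[[0.02,0.01,-0.001,0,0],[0.02,0.02,-0.002,0,0],[0.02,0.025,-0.0025,0,0],[0.02,0.025,-0.0025,0,0],[0.02,0.025,-0.0025,0,0],[0.02,0.023,-0.0025,0,0],[0.02,0.016,-0.0015,0,0],[0.02,0.008,-0.001,0,0]]'
python3 -m jog '[[0.02,0,0,0,0],[0.02,0,0,0,0],[0.02,0,0,0,0],[0.02,0,0,0,0],[0.02,0,0,0.005,0],[0.02,0,0,0.01,0],[0.02,0,0,0.015,0],[0.02,0,0,0.015,0]]' 
python3 -m jog '[[0.02,0,0,0.015,0],[0.02,0,0,0.015,0],[0.02,0,0,0.015,0],[0.02,0,0,0.015,0],[0.02,0,0,0.015,0],[0.02,0,0,0.015,0],[0.02,0,0,0.01,0],[0.02,0,0,0.005,0]]' 
python3 - <<'E'
from h import *
goal(543,329,250,82)
p,d=optics.grab_frame("wrist"); q,_=optics.grab_frame("side")
a=cv2.hconcat([p[:,:,::-1],cv2.resize(q[40:190,180:380,::-1],(512,384))]); cv2.imwrite("pics/a4.png",cv2.resize(a,(800,300)))
E
```

```text
time: 8.28
eef_pos: [542.7, 331.8, 428.7]
orientation: [-180.0, -0.0, 82.0]
contact_force: [0.7, -0.8, -2.8]
gripper_width: 0.339
finger_force: 59.8
time: 8.95
eef_pos: [543.0, 328.8, 383.2]
orientation: [180.0, -0.0, 81.9]
contact_force: [-0.3, 0.6, -3.1]
gripper_width: 0.337
finger_force: 59.9
time: 9.62
eef_pos: [542.1, 328.4, 276.8]
orientation: [-179.9, 0.1, 81.9]
contact_force: [-0.4, 0.0, -2.7]
gripper_width: 0.331
finger_force: 59.8
pos [542.1 328.4 276.8] ori [-1.7986e+02  1.2000e-01  8.1890e+01] shift [ 0.7  0.8 26.8] turn rad -0.0019 q6 38.2
```

View pics/a4.png

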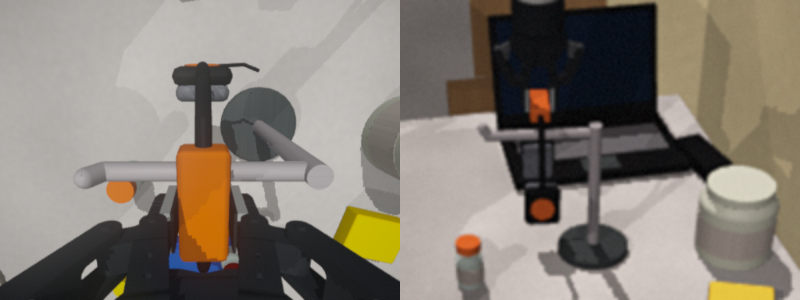

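The headset straddles the bar: wrist (205,172), and in the side view one cup is on each side. Next I lower to contact.

```bash

python3 -m jog '[[0.02,0,0,0.005,0],[0.02,0,0,0.005,0],[0.02,0,0,0.005,0],[0.02,0,0,0.004,0],[0.02,0,0,0.003,0],[0.02,0,0,0.002,0],[0.02,0,0,0,0],[0.02,0,0,0,0]]'
python3 -m jog '[[0.02,0,0,0.001,0],[0.02,0,0,0.001,0],[0.02,0,0,0.001,0],[0.02,0,0,0.001,0],[0.02,0,0,0,0],[0.02,0,0,0,0],[0.02,0,0,0,0],[0.02,0,0,0,0]]'
```

```text
time: 10.38
eef_pos: [543.0, 329.4, 255.1]
orientation: [-180.0, 0.0, 81.9]
contact_force: [-0.6, 0.4, -4.0]
gripper_width: 0.332
finger_force: 59.8
time: 11.05
eef_pos: [543.0, 329.4, 251.2]
orientation: [180.0, -0.0, 81.9]
contact_force: [-0.6, -0.6, -3.0]
gripper_width: 0.339
finger_force: 59.8
```

```bash

python3 -m jog '[[0.02,0,0,0.001,0],[0.02,0,0,0.001,0],[0.02,0,0,0.001,0],[0.02,0,0,0.001,0],[0.02,0,0,0,0],[0.02,0,0,0,0],[0.02,0,0,0,0],[0.02,0,0,0,0]]'
```

```text
time: 11.72
eef_pos: [543.0, 329.3, 247.2]
orientation: [180.0, -0.0, 81.9]
contact_force: [-0.5, 1.4, -3.5]
gripper_width: 0.335
finger_force: 59.8
```

```bash

python3 -m jog '[[0.02,0,0,0.0005,0],[0.02,0,0,0.0005,0],[0.02,0,0,0.0005,0],[0.02,0,0,0.0005,0],[0.02,0,0,0,0],[0.02,0,0,0,0],[0.02,0,0,0,0],[0.02,0,0,0,0]]'
```

```text
time: 12.38
eef_pos: [543.1, 329.4, 246.1]
orientation: [180.0, -0.0, 81.9]
contact_force: [-3.0, -1.1, 5.5]
gripper_width: 0.336
finger_force: 61.0
```

```bash

python3 -m jog '[[0.02,0,0,-0.0006,0],[0.028,0,0,0,0],[0.032,0,0,0,0],[0.036,0,0,0,0],[0.045,0,0,0,0],[0.06,0,0,0,0],[0.06,0,0,0,0],[0.06,0,0,0,0]]'
python3 -m jog '[[0.06,0,0,0,0],[0.06,0,0,0,0],[0.06,0,0,-0.004,0],[0.06,0,0,-0.01,0],[0.06,0,0,-0.016,0],[0.06,0,0,-0.016,0],[0.06,0,0,-0.016,0],[0.06,0,0,-0.016,0]]'
python3 -m jog '[[0.06,0,0,-0.016,0],[0.06,0,0,-0.016,0],[0.06,0,0,-0.016,0],[0.06,0,0,-0.01,0],[0.06,0,0,-0.004,0],[0.06,0,0,0,0],[0.06,0,0,0,0],[0.06,0,0,0,0]]'
python3 - <<'E'
from h import *
goal(466,35,330,0)
p,d=optics.grab_frame("wrist"); q,_=optics.grab_frame("side")
a=cv2.hconcat([p[:,:,::-1],cv2.resize(q[40:190,180:380,::-1],(512,384))]); cv2.imwrite("pics/a5.png",cv2.resize(a,(800,300)))
E
```

```text
time: 13.05
eef_pos: [543.0, 329.4, 245.6]
orientation: [-180.0, 0.0, 81.9]
contact_force: [-0.4, -0.2, -0.1]
gripper_width: 0.703
finger_force: 0.0
time: 13.72
eef_pos: [543.1, 329.4, 325.6]
orientation: [180.0, -0.0, 81.9]
contact_force: [1.4, -0.5, 0.4]
gripper_width: 0.702
finger_force: 0.0
time: 14.38
eef_pos: [542.6, 329.1, 384.6]
orientation: [-179.9, 0.1, 81.9]
contact_force: [1.2, 0.6, -0.4]
gripper_width: 0.698
finger_force: 0.0
pos [542.6 329.1 384.6] ori [-1.7992e+02  7.0000e-02  8.1920e+01] shift [-301.9  -34.4   55. ] turn rad 1.4298 q6 38.2
```

View pics/a5.png

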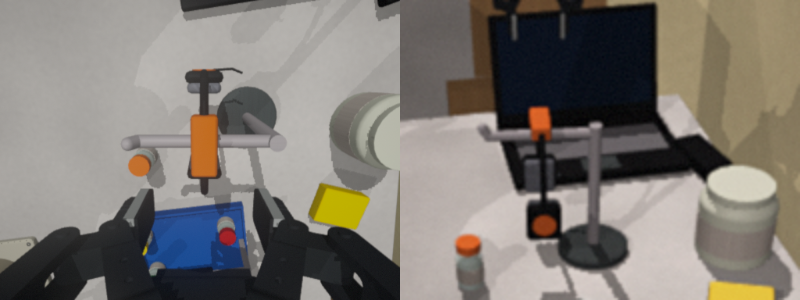

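The headset hangs on the bar: wrist (203,145), and in the side view the crown is on the bar at (540,122) with the gripper clear. Next I move back over the carrier grip and turn.

```bash

python3 -m jog '[[0.085,-0.015,-0.002,0,0],[0.085,-0.03,-0.0035,0,0],[0.085,-0.037,-0.004,0,0],[0.085,-0.038,-0.004,0,0],[0.085,-0.038,-0.004,0.002,0],[0.085,-0.038,-0.004,0.003,0],[0.085,-0.038,-0.004,0.005,0],[0.085,-0.033,-0.004,0.01,0]]'
python3 -m jog '[[0.085,-0.022,-0.003,0.015,0.02],[0.085,-0.013,-0.002,0.015,0.05],[0.085,0,0,0.004,0.1],[0.085,0,0,0,0.12],[0.085,0,0,0,0.12],[0.085,0,0,0,0.12],[0.085,0,0,0,0.12],[0.085,0,0,0,0.12]]'
python3 -m jog '[[0.085,0,0,0,0.12],[0.085,0,0,0,0.12],[0.085,0,0,0,0.12],[0.085,0,0,0,0.12],[0.085,0,0,0,0.12],[0.085,0,0,0,0.06],[0.085,0,0,0,0],[0.085,0,0,0,0]]'
python3 - <<'E'
from h import *
c=optics.get_calibration("wrist"); p,d=optics.grab_frame("wrist"); W=cloud(d,c); Z=W[...,2]; cv2.imwrite("pics/w6.png",p[:,:,::-1])
g=(Z>104)&(Z<118)&(abs(W[...,1]-34)<30)&(abs(W[...,0]-467)<130); P=W[g]; a,v=axis(P); print("handle",len(P),a,v,np.percentile(P,[1,99],axis=0).round(1))
k=g&(cv2.cvtColor(p,cv2.COLOR_RGB2GRAY)<70); P=W[k]; print("grip",len(P),rect(P),np.percentile(P,[1,50,99],axis=0).round(1))
goal(467,34,330,-0.7)
E
```

```text
time: 15.15
eef_pos: [475.7, 67.3, 365.9]
orientation: [179.9, 0.0, 81.9]
contact_force: [-0.3, -0.3, 0.1]
gripper_width: 0.993
finger_force: 0.0
time: 15.82
eef_pos: [465.9, 35.2, 331.2]
orientation: [-180.0, 0.0, 37.5]
contact_force: [-0.4, -0.2, -0.4]
gripper_width: 0.995
finger_force: 0.0
time: 16.48
eef_pos: [465.9, 35.2, 331.4]
orientation: [180.0, 0.0, 0.1]
contact_force: [0.5, -1.1, 0.8]
gripper_width: 0.993
finger_force: 0.0
handle 2565 [479.39399176  30.65748751 109.00129204] [-0.9998797   0.01457533  0.00530455] [[349.   22.1 104.1]
 [592.4  39.9 113.7]]
grip 1398 ((469.9812927246094, 30.76520347595215), (17.958505630493164, 97.87419128417969), 89.19293212890625) [[422.8  22.  108.2]
 [472.8  30.9 112. ]
 [517.9  39.9 113.9]]
pos [466.   35.2 331.4] ori [1.8e+02 3.0e-02 1.1e-01] shift [1.  1.2 1.4] turn rad 0.0142 q6 92.8
```

View pics/w6.png

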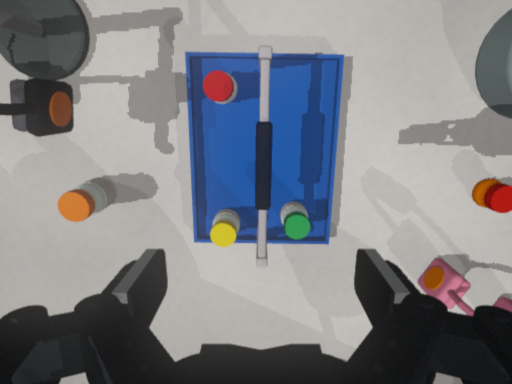

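The wrist view shows the black grip at pixels (263,165), between the jaws. Red, yellow and green jars are upright, with nothing in the way. Grip centre is (470,31,100), yaw -0.8°. The jars put the mass slightly nearer, so I aim for x≈466.

```bash

python3 -m jog '[[0.085,0,0.0044,0.02,0.016],[0.085,0,0,0.03,0],[0.085,0,0,0.035,0],[0.085,0,0,0.035,0],[0.085,0,0,0.035,0],[0.085,0,0,0.03,0],[0.085,0,0,0.015,0],[0.085,0,0,0,0]]'
python3 -m jog '[[0.085,0,0,0.015,0],[0.085,0,0,0.012,0],[0.085,0,0,0.006,0],[0.085,0,0,0.003,0],[0.085,0,0,0,0],[0.085,0,0,0,0],[0.06,0,0,0,0],[0.04,0,0,0,0]]'
python3 -m jog '[[0.03,0,0,0,0],[0.02,0,0,0,0],[0.01,0,0,0,0],[0.005,0,0,0,0],[0.005,0,0,0,0],[0.005,0,0,0,0],[0.005,0,0,0,0],[0.005,0,0,0,0]]'
python3 -c "
from h import *
print(get_state()['moment']); goal(466,30.8,95,-.8)"
```

```text
time: 17.2
eef_pos: [463.7, 30.7, 128.5]
orientation: [180.0, 0.4, -0.8]
contact_force: [-0.1, 0.5, -0.6]
gripper_width: 0.997
finger_force: 0.0
time: 17.87
eef_pos: [466.6, 30.9, 96.4]
orientation: [-180.0, -0.1, -0.9]
contact_force: [0.2, -0.2, -0.2]
gripper_width: 0.742
finger_force: 0.0
time: 18.53
eef_pos: [466.3, 31.1, 96.1]
orientation: [-180.0, -0.0, -0.9]
contact_force: [-0.5, 1.7, 4.7]
gripper_width: 0.198
finger_force: 59.3
[0.42644971 0.14687847 0.18459073]
pos [466.3  31.1  96.1] ori [-1.7998e+02 -3.0000e-02 -9.3000e-01] shift [-0.3  0.3  1.1] turn rad -0.0022 q6 93.3
```

Gripped (0.198 ≈ 17 mm). I lift 20 mm gently and check for level.

```bash

python3 -m jog '[[0.005,0,0,-0.001,0],[0.005,0,0,-0.002,0],[0.005,0,0,-0.003,0],[0.005,0,0,-0.004,0],[0.005,0,0,-0.004,0],[0.005,0,0,-0.003,0],[0.005,0,0,-0.002,0],[0.005,0,0,-0.001,0]]'
python3 -m jog '[[0.005,0,0,0,0],[0.005,0,0,0,0],[0.005,0,0,0,0],[0.005,0,0,0,0],[0.005,0,0,0,0],[0.005,0,0,0,0],[0.005,0,0,0,0],[0.005,0,0,0,0]]'
cat >> h.py <<'E'
def tilt():
    s=get_state(); print(s["time"],s["eef_pos"].round(1),"moment",s["moment"].round(3),"F",s["contact_force"].round(1))
    for n in ("top","side"):
        c=optics.get_calibration(n); p,d=optics.grab_frame(n); W=cloud(d,c); Z=W[...,2]
        h=cv2.cvtColor(p,cv2.COLOR_RGB2HSV)
        b=(h[...,0]>105)&(h[...,0]<125)&(h[...,1]>150)&(abs(W[...,1]-33)<115)&(abs(W[...,0]-470)<145)
        b=cv2.erode(b.astype(np.uint8),None)>0
        P=W[b]; A=np.c_[P[:,0]-467,P[:,1]-33,np.ones(len(P))]; k=np.ones(len(P),bool)
        for _ in range(8):
            f=np.linalg.lstsq(A[k],P[k,2],rcond=None)[0]; r=P[:,2]-A@f; k=abs(r)<max(4,np.median(abs(r))*1.5)
        print(n,k.sum(),"slope deg x,y",np.degrees(f[:2]).round(2),"deck z",f[2].round(1))
    return p
E
python3 -c "
from h import *
tilt()"
```

```text
time: 19.2
eef_pos: [466.3, 30.8, 116.2]
orientation: [180.0, -0.0, -0.9]
contact_force: [-0.4, -0.5, -6.1]
gripper_width: 0.203
finger_force: 58.6
time: 19.87
eef_pos: [466.1, 30.8, 115.7]
orientation: [180.0, 0.0, -0.9]
contact_force: [-0.9, 0.6, -6.3]
gripper_width: 0.203
finger_force: 58.6
19.8667 [466.1  30.8 115.7] moment [-0.016 -0.061  0.   ] F [-0.9  0.6 -6.3]
top 160 slope deg x,y [-0.01 -0.55] deck z 28.9
side 2617 slope deg x,y [-0.06 -0.31] deck z 30.4
```

Level and fully carried (6.3 N ≈ 650 g). I lift the remaining 100 mm.

```bash

python3 -m jog '[[0.005,0,0,-0.002,0],[0.005,0,0,-0.004,0],[0.005,0,0,-0.006,0],[0.005,0,0,-0.008,0],[0.005,0,0,-0.008,0],[0.005,0,0,-0.008,0],[0.005,0,0,-0.008,0],[0.005,0,0,-0.008,0]]'
python3 -m jog '[[0.005,0,0,-0.008,0],[0.005,0,0,-0.008,0],[0.005,0,0,-0.008,0],[0.005,0,0,-0.008,0],[0.005,0,0,-0.008,0],[0.005,0,0,-0.006,0],[0.005,0,0,-0.003,0],[0.005,0,0,-0.001,0]]'
python3 -m jog '[[0.005,0,0,0,0],[0.005,0,0,0,0],[0.005,0,0,0,0],[0.005,0,0,0,0],[0.005,0,0,0,0],[0.005,0,0,0,0],[0.005,0,0,0,0],[0.005,0,0,0,0]]'
python3 -c "
from h import *
p=tilt(); cv2.imwrite('pics/s7.png',cv2.resize(p[50:320,80:440,::-1],(800,600)))"
```

```text
time: 20.63
eef_pos: [466.2, 30.9, 168.9]
orientation: [-180.0, -0.0, -0.9]
contact_force: [0.2, -0.4, -7.0]
gripper_width: 0.201
finger_force: 58.6
time: 21.3
eef_pos: [466.4, 30.9, 218.4]
orientation: [-180.0, -0.1, -0.9]
contact_force: [0.4, -0.6, -6.4]
gripper_width: 0.202
finger_force: 58.7
time: 21.97
eef_pos: [466.1, 30.9, 217.6]
orientation: [-180.0, 0.0, -0.9]
contact_force: [0.1, -0.1, -6.7]
gripper_width: 0.2
finger_force: 58.6
21.9667 [466.1  30.9 217.6] moment [-0.061 -0.038 -0.037] F [ 0.1 -0.1 -6.7]
top 365 slope deg x,y [-0.2  -0.07] deck z 131.1
side 2779 slope deg x,y [-0.04 -0.14] deck z 132.5
```

View pics/s7.png

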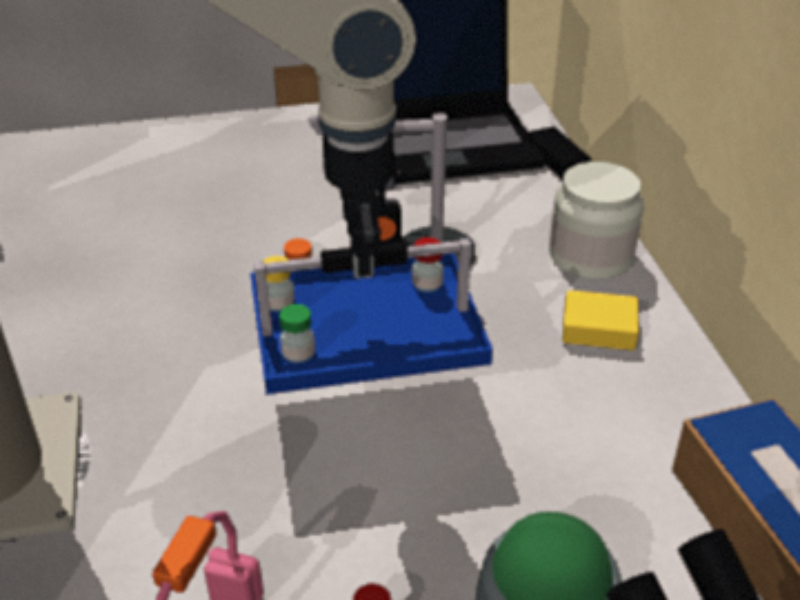

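The side view shows the carrier held level about 122 mm up, with the red, yellow and green jars upright at (427,265), (277,280) and (296,335). The hung headset's cup is still at (385,225). I hand the job in.

```bash
python3 -c "
from cell import manip
print(manip.close_job())"
```

```text
the job is handed in; nothing more can be done
None
```

The headset hangs released on the stand's bar, and the carrier is held still and level about 12 cm up with its three jars upright; I handed the job in at about 22 s, and the call returned no verdict.

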